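# Clamp the wide scraper in the cam clamp and hold the lever at full lift

### The job

I want to sand the handle of the wide scraper: lift it out of the wooden rack, slide its blade down into the slot of the cam clamp until it is fully home, and let go of it, while the clamp is still open. Then turn the clamp's spring-loaded lever by its knob about a quarter turn to the cam's highest lift, where the lever arm points straight away from the jaws and the blade is gripped hardest (short of that or past it the jaw eases off), and finish while still holding it there, because it springs back when let go. Leave the narrow scraper standing in the rack.

Things in the scene. Friction and masses are not known exactly. Their poses are not given: they have to be found in the camera images.
- wide_scraper: Loose scraper, 0.16 kg, standing blade-down in one of the rack's two slots (either one): steel blade 90 wide (its x) x 4 thick (its y) x 62 high, topped by a wooden handle 90 x 20 x 28 high (55 to 83 mm above the blade's lower edge). Origin: middle of the blade's lower edge; z up along the blade.
- narrow_scraper: Like the wide scraper but 60 mm wide (0.11 kg), standing in the other slot. Same origin and axes.
- rack: Fixed pine block 120 (x) x 130 (y) x 45 mm high with two upright slots along its x, at y = +40 and -40 mm, 5 wide, 96 long, their floor 10 mm above the bench. Origin: centre of its underside.
- clamp: Fixed grey steel cam clamp: base 136 (x) x 125 (y, -85 to +40) x 14 mm, fixed jaw on the +y side of the slot, moving jaw on the -y side. Origin: on the bench, below the middle of the slot, which runs along x. The lever's upright axis is at x = 0, y = -55 mm.
- clamp_slot (a point): Middle of the slot's floor, 14 mm above the bench; clamp's axes. With the lever at rest the slot is 10 mm wide (y -5 to +5), 102 mm long between its end cheeks, open to the top; its rims, with small lead-in lips, are 50 to 55 mm above the bench. A blade standing home has its lower edge at this height.
- lever_knob (a point): Lever of the cam: flat steel arm at 36 to 44 mm above the bench, ending in an upright round black knob, 20 mm in diameter, from 52 to 92 mm above the bench, 90 mm from the cam's axis. This point: on the knob's axis, 75 mm above the bench; its x points from the knob to the cam's axis. At rest the arm points to the clamp's -x.
- cam_lever (a joint): Angle of the lever (rad) about the upright axis at x = 0, y = -55 mm of the clamp: 0 at rest (arm to the clamp's -x), growing counterclockwise seen from above; 1.571 is the highest lift (arm to the clamp's -y, straight away from the jaws); stop at 2.05. A spring drives it back to 0 with about 1 N at the knob at rest and 4 N at the highest lift.
- jaw (a joint): Push of the moving jaw towards the fixed jaw (m), driven by the cam: 0 at rest, 0.008 at the highest lift (lever at 1.571), less on either side of it, e.g. 0.0066 at 1.0 rad, with the blade in the slot or not, since its face is sprung.
- jaw_pad: Sprung steel face of the moving jaw, 96 mm long, from 15 to 53 mm above the bench. Origin: where the clamp's origin is while at rest; it presses the 4 mm blade against the fixed jaw with about 9 N at the highest lift.
Not all that is in view belongs to the job. Leave any red look-alike of the narrow_scraper alone.

How it is judged:
By the outcome, as a careful person would: the job done as asked, in the order asked, and still so for the second after the job is handed in, while the arm keeps its last pose, push and grip.
It also fails if it takes over 54 s, if anything falls off the work surface, if the arm or the gripper's body presses on something with over 40 N, if the wrist force passes 120 N, or if a joint passes its speed limit or range.

### The arm

A 6-joint arm with a two-finger parallel gripper is mounted at the origin on a cart in front of the work surface, level with it; the furniture and walls round the work are solid. World frame = base frame: x ahead of the robot, y to its left, z up, the work surface at z = 0. Lengths are in mm, angles in rad, forces in N, time in s.
With the tool pointing down it reaches from about 325 to 875 mm from the base axis. Payload 4.4 kg.
Tool frame: the origin (TCP) lies on the centre line of the jaws, within the pads' length; the fingertips stand ahead of it and the grasp point (between the pads) lies 6 mm ahead of it (ctrl.tcp_to_tips is the z of the fingertips in the tool frame, in mm); z points along the fingers, y is the direction in which the jaws open and shut (so a half turn about z gives the same grasp; the last joint's range is limited). The gripper opens to 85 mm and grips with 20 to 120 N. Pads are 22 mm wide; open, the fingers measure 114 mm over their backs; the gripper's body (76 mm by 85 mm) begins 54 mm behind the grasp point. The pads swing forward as they close: fully open they stand 13 mm farther back than shut.
Start: joints at [1.183, 0.207, 1.542, -0, 1.393, -0.15], TCP at [135.46, 558.819, 256.282] pointing down, gripper open.
Joint ranges: [-2.73, 2.73], [-0.86, 2.22], [0.23, 2.46], [-1.11, 4.25], [0.08, 2.63], [-2.82, 2.82]. Speed limits (rad/s): [2.79, 2.79, 3.14, 3.14, 3.14, 3.14].

### API

Orientations are given as a 3x3 rotation matrix whose columns are the frame's x, y, z axes.
In Python, from plant import ctrl, sensors, optics gives the robot as it stands. Calls block until the motion is done:
- ctrl.move_ptp(position, orientation): joint-space move of the TCP to a pose.
- ctrl.move_l(position, rot=None, vel=150, threshold=None): straight line of the TCP; rot=None keeps the orientation; vel is the mean speed in mm/s. With threshold (N) it stops when the force on the tool has changed by that much, and returns True; else False.
- ctrl.set_joints(angles): joint-space move.
- ctrl.gripper_to(opening, force=None): finger opening in mm; force is the grip in N (None keeps the last); returns when the fingers have stopped.
- ctrl.hold(seconds).
- ctrl.solve_ik(position, orientation): joint angles nearest the present ones, or None.
- sensors.read_state(): the state.
- optics.grab_frame(name): name is "side" or "top" or "wrist"; returns (picture, depth): 400x640x3 uint8, red, green, blue; 400x640 float32, mm along the optical axis (not along the pixel's ray), 0 where there is no reading.
- optics.camera_params(name): a dict with "mtx" (3x3 intrinsics, pixels), "R" (3x3) and "t" (3): a world point X has camera coordinates R X + t; the wrist camera has in their place "T_tool_cam" (4x4, takes a point from camera to tool coordinates, whose origin is the TCP and whose axes are the flange's). Camera axes: x right, y down, z forward; pixel columns grow to the right and rows downward; lengths in mm; the calibration is good to about 2 mm. The wrist camera is an equidistant fisheye: a pixel r from the principal point sees the ray r / f radians off the axis. A picture is of the moment at which its call begins: read the wrist's pose just before it. camera_params takes no time and is no camera call.
A pose or a line that the arm cannot do raises ctrl.MotionError and nothing moves.
- ctrl.finish_job(): hands the job in, once; it reports no verdict.
The state is a dict: "t": time; "q": joint angles; "qvel": joint speeds; "tau": joint torques, N m; "eef_pos": TCP position; "eef_rot": TCP orientation; "force": force on the tool from outside, world axes, zero at the start; "wrist_torque": the same for the moment, N m; "grip_width": finger opening in mm.
Only numpy, scipy, OpenCV 4.12 (cv2) and the standard library are available. Lean on these libraries where they do the work, as an engineer would, in place of code of your own. Each camera call takes 0.05 s, during which the arm holds its last target. There are 200 camera calls.

## Working session

There is one attempt and no reset: what is moved stays moved. The work goes in short steps, each a Python script; the robot and the scene stay as the last script left them, time stands still between calls to the robot, and variables do not carry over. Pictures are saved under pics/ and viewed, on a budget of 10 in all, crops included, one or two more only if the job needs it, and the job is handed in when it is done.

```bash
ls; mkdir -p pics
python3 - <<'E'
from plant import ctrl,sensors,optics
import cv2,numpy as np
s=sensors.read_state();print(s['t'],s['eef_pos'],s['force'],ctrl.tcp_to_tips)
for n in('top','side'):
    p,d=optics.grab_frame(n);cv2.imwrite(f'pics/{n}0.png',p[:,:,::-1]);np.save(f'pics/{n}0.npy',d)
    print(optics.camera_params(n))
print(optics.camera_params('wrist'))
E
```

```text
pics
0.0 [135.18927955 558.15944395 255.10092947] [-0.35297844  0.85238457  0.99235535] 25.0
{'mtx': array([[410.53747626,   0.        , 320.32776803],
       [  0.        , 410.53747626, 197.71396484],
       [  0.        ,   0.        ,   1.        ]]), 'R': array([[ 0.00552996, -0.99969906,  0.02389977],
       [-0.9923914 , -0.00842613, -0.12283448],
       [ 0.1229989 , -0.02303866, -0.99213935]]), 't': array([-182.92811142,  521.57057796,  842.44619682])}
{'mtx': array([[407.9952434 ,   0.        , 319.06441538],
       [  0.        , 407.9952434 , 199.50289399],
       [  0.        ,   0.        ,   1.        ]]), 'R': array([[-0.99734603,  0.06922554, -0.02255466],
       [ 0.04801196,  0.39245133, -0.91851881],
       [-0.05473335, -0.91716399, -0.39473343]]), 't': array([545.76695232, 116.19764041, 737.93121316])}
{'mtx': array([[309.70691629,   0.        , 319.55379489],
       [  0.        , 309.70691629, 197.00333583],
       [  0.        ,   0.        ,   1.        ]]), 'T_tool_cam': array([[ 6.71757205e-04, -9.57663935e-01, -2.87887715e-01,
         7.30642362e+01],
       [ 9.99999668e-01,  5.10314876e-04,  6.35827164e-04,
        -4.22505222e-01],
       [-4.61995360e-04, -2.87888047e-01,  9.57663959e-01,
        -1.18636421e+02],
       [ 0.00000000e+00,  0.00000000e+00,  0.00000000e+00,
         1.00000000e+00]])}
```

View pics/top0.png

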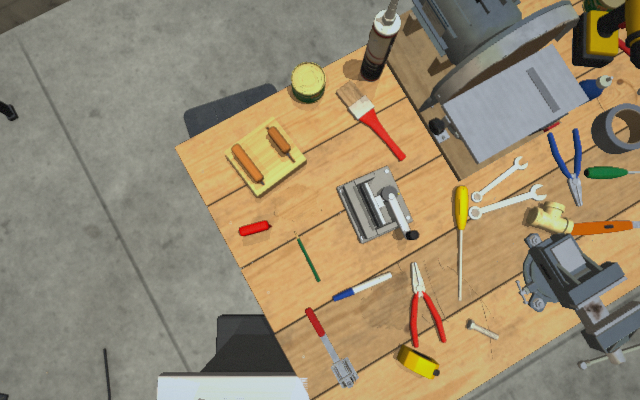

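View pics/side0.png

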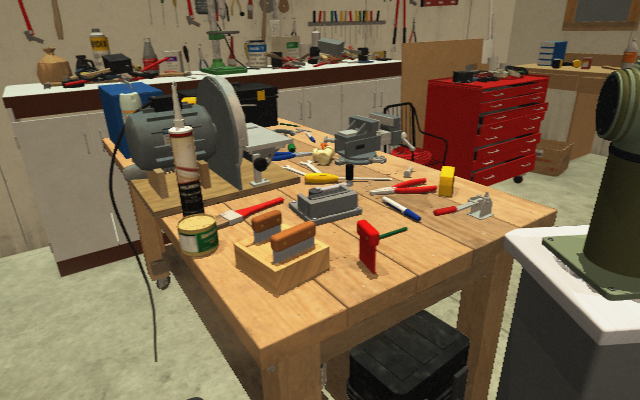

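The top view shows the rack at (265,157), with the longer (wide) handle at (248,164) and the narrow one at (280,140). The clamp is at (377,205) with its knob at (412,236), and the red decoy is at (255,228). The side view agrees. I'll enlarge the rack and clamp area next.

```bash
cat > h.py <<'E'
import numpy as np,cv2
from plant import ctrl,sensors,optics
def onplane(n,u,v,z):
    c=optics.camera_params(n);R,t=c['R'],c['t']
    r=R.T@np.linalg.inv(c['mtx'])@np.array([u,v,1.]);o=-R.T@t
    return o+r*(z-o[2])/r[2]
def cloud(n,d):
    c=optics.camera_params(n);v,u=np.mgrid[:400,:640]
    P=np.stack([u*d,v*d,d],-1)@np.linalg.inv(c['mtx']).T
    return (P-c['t'])@c['R']
E
python3 - <<'E'
from h import *
p=cv2.imread('pics/top0.png');d=np.load('pics/top0.npy')
cv2.imwrite('pics/crop1.png',cv2.resize(p[110:250,220:425],None,fx=3.9,fy=3.9,interpolation=cv2.INTER_CUBIC))
W=cloud('top',d)
for u,v in[(248,164),(280,140),(265,155),(412,236),(377,205),(330,270)]:print(u,v,W[v,u].round(1))
# handles: points with z in 80..110 within rack area
m=np.zeros((400,640),bool);m[110:205,215:315]=1
hz=m&(W[...,2]>80)&(W[...,2]<110)
n,l,st,c=cv2.connectedComponentsWithStats(hz.astype(np.uint8))
for i in range(1,n):
    if st[i,4]<40:continue
    q=W[l==i];top=np.median(q[:,2]);r=cv2.minAreaRect(q[:,:2].astype(np.float32));print(st[i],top,r)
rk=m&(W[...,2]>35)&(W[...,2]<55);q=W[rk];print('rack',np.median(q[:,2]),cv2.minAreaRect(q[:,:2].astype(np.float32)))
E
```

```text
248 164 [582.5 -32.5  92.8]
280 140 [632.4 -95.7  93.3]
265 155 [611.7 -60.9  47. ]
412 236 [ 440.7 -359.8   93.3]
377 205 [ 506.8 -298.5   47.1]
330 270 [ 369.  -201.9    2.1]
[268 126  23  27 290] 92.9173449650288 ((635.6748046875, -92.69569396972656), (59.60509490966797, 20.1773624420166), 38.0504150390625)
[231 144  33  38 434] 92.79828883569587 ((586.888916015625, -29.34676742553711), (89.13468933105469, 20.23741340637207), 37.77422332763672)
rack 45.88649162658153 ((611.9358520507812, -60.70953369140625), (121.2281494140625, 130.0680694580078), 37.901885986328125)
```

View pics/crop1.png

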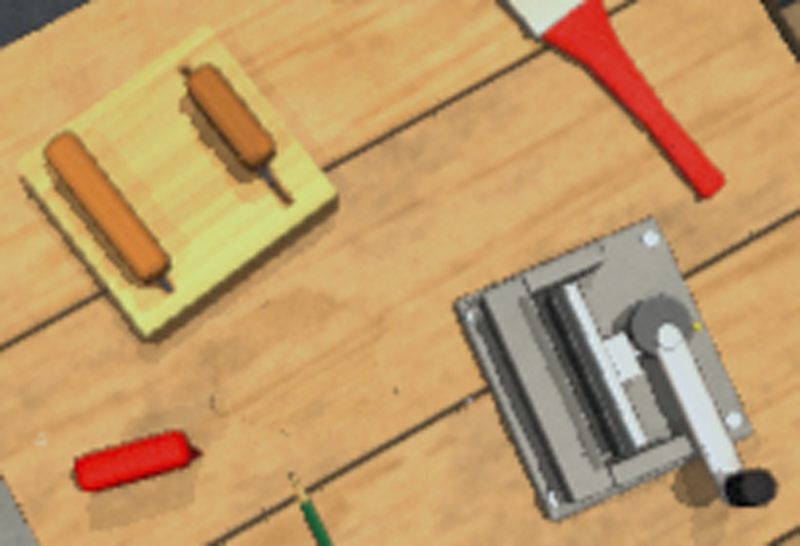

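Depth measures the rack and both handles at their stated sizes (wide 89×20 mm, top at z≈93). Next I fit the clamp from the top and side clouds and check the IK.

```bash
cat >> h.py <<'E'
def Rz(a): # tool down, tool y along world angle a (deg)
    a=np.radians(a);y=np.array([np.cos(a),np.sin(a),0]);z=np.array([0,0,-1.]);return np.stack([np.cross(y,z),y,z],1)
def wcloud(d,s):
    c=optics.camera_params('wrist');K=c['mtx'];v,u=np.mgrid[:400,:640]
    x=(u-K[0,2])/K[0,0];y=(v-K[1,2])/K[1,1];r=np.hypot(x,y)+1e-9;k=np.tan(np.minimum(r,1.4))/r
    P=np.stack([x*k*d,y*k*d,d],-1)@c['T_tool_cam'][:3,:3].T+c['T_tool_cam'][:3,3]
    return P@np.array(s['eef_rot']).T+np.array(s['eef_pos'])
def clampfit(W,d,c0=(507,-298)):
    ok=(d>0)&(np.hypot(W[...,0]-c0[0],W[...,1]-c0[1])<150)
    q=W[ok];b=q[(q[:,2]>9)&(q[:,2]<19)]
    r=cv2.minAreaRect(b[:,:2].astype(np.float32));print('base',len(b),np.median(b[:,2]),r)
    k=q[(q[:,2]>86)&(q[:,2]<98)];
    if len(k)>5:print('knob',len(k),np.median(k[:,2]),cv2.minEnclosingCircle(k[:,:2].astype(np.float32)),np.median(k[:,:2],0))
    j=q[(q[:,2]>45)&(q[:,2]<60)];print('jaws',len(j),cv2.minAreaRect(j[:,:2].astype(np.float32)))
    return q
def local(q,o,deg):
    a=np.radians(deg);e=np.array([np.cos(a),np.sin(a)]);n=np.array([-e[1],e[0]]);p=q[:,:2]-o
    return np.c_[p@e,p@n,q[:,2]]
E
python3 - <<'E'
from h import *
for n in('top','side'):
    d=np.load(f'pics/{n}0.npy') 
    print(n);clampfit(cloud(n,d),d)
d=np.load('pics/side0.npy');W=cloud('side',d);
ok=(d>0)&(np.hypot(W[...,0]-587,W[...,1]+29)<52)&(W[...,2]>70);q=W[ok];q=q[q[:,2]>88];print('wide side',len(q),cv2.minAreaRect(q[:,:2].astype(np.float32)))
for a in(127.8,-52.2):print(ctrl.solve_ik([587,-29,200],Rz(a)))
for a in(114,-66):print(ctrl.solve_ik([507,-290,200],Rz(a)))
E
```

```text
top
base 1658 14.608455210733396 ((505.81744384765625, -326.55218505859375), (269.01031494140625, 169.9863739013672), 23.725234985351562)
knob 82 92.4921531672845 ((444.2151184082031, -364.05206298828125), 9.615825653076172) [ 444.68412587 -363.65974741]
jaws 1459 ((497.2110595703125, -302.70654296875), (159.23219299316406, 97.79920196533203), 23.717071533203125)
side
base 502 12.57494011888378 ((503.3942565917969, -295.1595458984375), (292.94525146484375, 155.1979522705078), 3.4597129821777344)
knob 25 89.86090811415501 ((444.4530029296875, -362.07916259765625), 9.187402725219727) [ 444.48124175 -359.173403  ]
jaws 568 ((495.13250732421875, -295.61297607421875), (158.5150146484375, 89.54783630371094), 24.599876403808594)
wide side 288 ((586.338134765625, -26.930316925048828), (88.46702575683594, 18.571401596069336), 37.71638870239258)
[-1.96564128e-01  2.83435863e-01  1.56745518e+00 -4.44089210e-16
  1.29070161e+00 -2.42709491e+00]
[-1.96564128e-01  2.83435863e-01  1.56745518e+00 -4.44089210e-16
  1.29070161e+00  7.14497742e-01]
[-6.67694513e-01  2.76093526e-01  1.57682993e+00 -4.44089210e-16
  1.28866919e+00 -2.65736986e+00]
[-6.67694513e-01  2.76093526e-01  1.57682993e+00 -4.44089210e-16
  1.28866919e+00  4.84222794e-01]
```

Run:
```python
from h import *
ctrl.move_ptp([505,-277,230],Rz(-66.3))
s=sensors.read_state();print(s['t'],s['eef_pos'],s['force'])
p,d=optics.grab_frame('wrist');cv2.imwrite('pics/w1.png',p[:,:,::-1]);W=wcloud(d,s)
q=clampfit(W,d);np.save('pics/w1.npy',W)
for o in [(504.6,-277.4)]:
    L=local(q,o,23.7)
    b=L[(L[:,2]>9)&(L[:,2]<19)&(abs(L[:,0])<75)&(abs(L[:,1])<95)];print('base',np.percentile(b[:,0],[.5,99.5]),np.percentile(b[:,1],[.5,99.5]))
    x=L[(abs(L[:,0])<35)]
    for y in np.arange(-22,24,1.):
        z=x[(abs(x[:,1]-y)<.5)][:,2]
        if len(z):print(y,len(z),np.percentile(z,[10,50,90]).round(0),end=' | ')
```

```text
3.3 [ 505.36927229 -276.26616826  230.05014871] [ 0.35754444 -0.06824784 -0.20399801]
base 6434 14.847668556536846 ((506.8865051269531, -326.69744873046875), (271.0318603515625, 171.5565948486328), 23.90441131591797)
knob 308 92.45446831004823 ((444.57391357421875, -364.529296875), 10.382622718811035) [ 446.04487787 -362.96612135]
jaws 6185 ((498.8148498535156, -303.01312255859375), (157.05941772460938, 99.42523956298828), 23.978775024414062)
base [-64.8959516   67.71676904] [-84.95490608  39.09352768]
-22.0 229 [288. 297. 306.] | -21.0 282 [ 48. 296. 307.] | -20.0 290 [ 49. 297. 308.] | -19.0 320 [ 49. 299. 309.] | -18.0 320 [ 49. 299. 309.] | -17.0 314 [ 49. 301. 309.] | -16.0 327 [ 49. 301. 309.] | -15.0 344 [ 49. 300. 309.] | -14.0 377 [ 52. 299. 309.] | -13.0 359 [ 52. 292. 308.] | -12.0 381 [ 53. 293. 309.] | -11.0 360 [ 54. 293. 308.] | -10.0 366 [ 53. 292. 308.] | -9.0 363 [ 52. 292. 308.] | -8.0 383 [ 51. 294. 308.] | -7.0 374 [ 50. 293. 307.] | -6.0 379 [ 21. 287. 301.] | -5.0 292 [ 15. 292. 302.] | -4.0 289 [ 15. 292. 302.] | -3.0 281 [ 16. 292. 302.] | -2.0 302 [ 15. 292. 301.] | -1.0 306 [ 15. 292. 302.] | 0.0 304 [ 15. 291. 301.] | 1.0 286 [ 15. 292. 302.] | 2.0 302 [ 15. 291. 301.] | 3.0 304 [ 15. 291. 302.] | 4.0 305 [ 15. 291. 301.] | 5.0 319 [ 49. 291. 302.] | 6.0 317 [ 52. 291. 302.] | 7.0 326 [ 53. 292. 303.] | 8.0 403 [ 54. 294. 308.] | 9.0 372 [ 55. 292. 308.] | 10.0 361 [ 55. 292. 308.] | 11.0 370 [ 55. 292. 308.] | 12.0 355 [ 54. 294. 309.] | 13.0 381 [ 51. 293. 309.] | 14.0 371 [ 51. 298. 308.] | 15.0 366 [ 51. 299. 309.] | 16.0 336 [ 51. 300. 309.] | 17.0 334 [ 51. 301. 309.] | 18.0 323 [ 51. 300. 309.] | 19.0 321 [ 51. 300. 309.] | 20.0 304 [ 51. 297. 308.] | 21.0 275 [ 51. 296. 307.] | 22.0 285 [ 51. 296. 307.] | 23.0 264 [ 51. 294. 306.] |
```

View pics/w1.png

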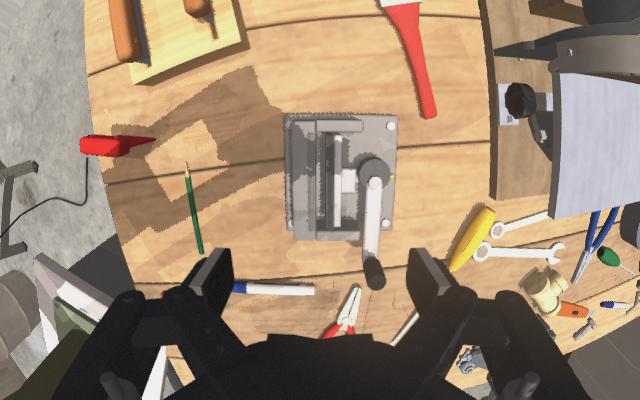

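The wrist view shows the open clamp at (340,180), with its slot along (325,175) and the knob at (375,275). The slot walls measure local y −5.8 to +4.7, so the clamp origin is about (505.5, −277.5) at 23.8°. Now I pick the wide scraper.

Run:
```python
from h import *
def st(n):
    s=sensors.read_state();print(n,round(s['t'],2),np.round(s['eef_pos'],1),np.round(s['force'],1),np.round(s['wrist_torque'],2),round(s['grip_width'],1))
R=Rz(-52.2);x,y=586.8,-28.8
ctrl.move_ptp([x,y,170],R);ctrl.gripper_to(50,40)
hit=ctrl.move_l([x,y,85],R,120,threshold=12);st(hit)
if not hit:
    ctrl.gripper_to(0,40);st('grip')
    print(ctrl.move_l([x,y,125],R,60,threshold=25));st('up40')
    print(ctrl.move_l([x,y,190],R,120,threshold=25));st('up')
    p,d=optics.grab_frame('top');cv2.imwrite('pics/top2.png',cv2.resize(p[60:280,180:460,::-1],None,fx=2.5,fy=2.5))
    p,d=optics.grab_frame('side');cv2.imwrite('pics/side2.png',cv2.resize(p[120:300,200:400,::-1],None,fx=3.5,fy=3.3))
```

```text
False 5.69 [587.5 -28.9  85.7] [ 0.  -0.   0.2] [ 0.01 -0.02 -0.04] 50.3
grip 6.06 [587.6 -28.8  86.2] [-0.8 -0.1  4.2] [ 0.19  0.12 -0.02] 19.5
False
up40 6.88 [586.4 -28.6 124.7] [ 0.  -0.8 -1.8] [ 0.04  0.01 -0.03] 19.4
False
up 7.57 [586.2 -28.7 189.3] [ 0.1 -0.4 -2. ] [0.04 0.03 0.05] 18.8
```

View pics/side2.png

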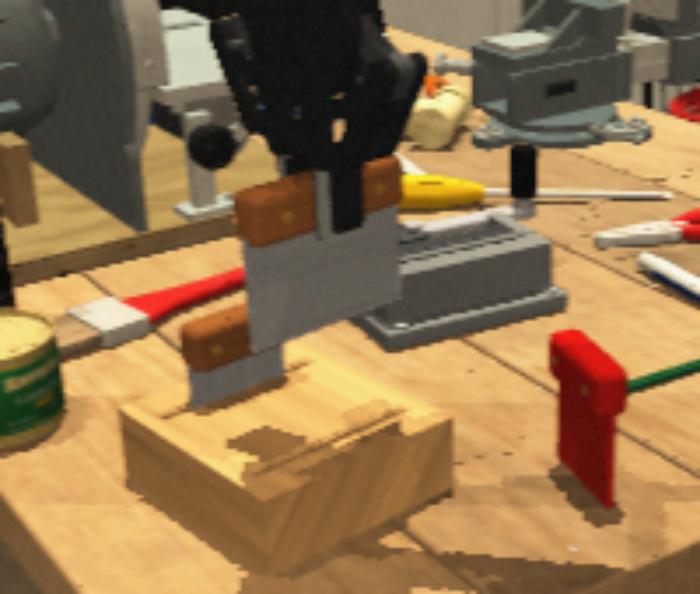

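The scraper is held by the middle of its handle, the blade at (325,280) has come clear of the rack, and the narrow one still stands at (240,350). I'll move it over the clamp and check blade tilt and offset in the tool frame.

```bash
cat >> h.py <<'E'
def st(n):
    s=sensors.read_state();print(n,round(s['t'],2),np.round(s['eef_pos'],1),np.round(s['force'],1),np.round(s['wrist_torque'],2),round(s['grip_width'],1));return s
O=np.array([505.5,-277.5]);A=23.8
def C(x,y,z):
    a=np.radians(A);return [O[0]+x*np.cos(a)-y*np.sin(a),O[1]+x*np.sin(a)+y*np.cos(a),z]
E
python3 - <<'E'
from h import *
ctrl.move_ptp(C(0,0,190),Rz(A-90));ctrl.hold(.3);s=st('hover')
for n in('side','top'):
    p,d=optics.grab_frame(n);W=cloud(n,d)
    q=((W-np.array(s['eef_pos']))@np.array(s['eef_rot']))[d>0]   # tool frame
    q=q[(abs(q[:,0])<70)&(abs(q[:,1])<14)&(q[:,2]>-15)&(q[:,2]<100)]
    print(n,len(q))
    for a,b in((-10,10),(25,40),(40,55),(55,66),(66,85)):
        k=q[(q[:,2]>a)&(q[:,2]<b)]
        if len(k)>5:print((a,b),len(k),'x',np.percentile(k[:,0],[1,99]).round(1),'y',np.percentile(k[:,1],[5,50,95]).round(1),'slope y/x',np.polyfit(k[:,0],k[:,1],1)[0].round(3))
    for x in range(-45,46,15):
        k=q[abs(q[:,0]-x)<6]
        if len(k)>5:print(x,'zmin/max',np.percentile(k[:,2],[1,99]).round(1))
E
```

```text
hover 8.99 [ 506.1 -276.5  190. ] [-0.3 -0.9 -1.6] [ 0.04  0.04 -0.  ] 19.3
side 1223
(-10, 10) 263 x [-42.2  45. ] y [-12.5  -9.    8.8] slope y/x 0.029
(25, 40) 216 x [-44.1  44.3] y [-4.3 -2.2 -0.3] slope y/x 0.001
(40, 55) 233 x [-43.8  44.5] y [-4.5 -2.3  0.1] slope y/x 0.003
(55, 66) 171 x [-44.2  45.3] y [-4.6 -2.3 -0.3] slope y/x -0.001
(66, 85) 170 x [-44.6  44.2] y [-4.6 -2.3 -0. ] slope y/x 0.007
-45 zmin/max [-3.5 75.2]
-30 zmin/max [-5.7 75.2]
-15 zmin/max [-3.4 76. ]
0 zmin/max [-13.7  76.2]
15 zmin/max [-10.9  76.2]
30 zmin/max [-5.6 76.7]
45 zmin/max [-4.2 76.6]
top 198
(-10, 10) 142 x [-45.1  43.2] y [-9.6 -5.2  6.7] slope y/x -0.056
(55, 66) 23 x [-44.8  42.5] y [-2.1 -1.7 -1.4] slope y/x 0.001
(66, 85) 18 x [-42.   41.5] y [-2.1 -1.8 -1.6] slope y/x 0.0
-45 zmin/max [-8.5 68.7]
-30 zmin/max [-10.   74.5]
-15 zmin/max [ 7.3 72.6]
30 zmin/max [-2.6 72.5]
45 zmin/max [-6.7 71.8]
```

The grasp is centred and upright, with the lower edge 75.5 mm ahead of the TCP, so home is TCP z ≈ 89.5. Inserting with a force guard.

Run:
```python
from h import *
R=Rz(A-90)
h=ctrl.move_l(C(0,-.4,140),R,100,threshold=15);st(h)
if not h:
    h=ctrl.move_l(C(0,-.4,105),R,50,threshold=10);s=st(h)
    if not h:
        h=ctrl.move_l(C(0,-.4,86),R,25,threshold=10);s=st(h)
p,d=optics.grab_frame('side');cv2.imwrite('pics/side3.png',cv2.resize(p[130:270,240:420,::-1],None,fx=4,fy=4))
```

```text
False 9.74 [ 505.8 -278.1  140.1] [-0.   1.6 -1.3] [-0.04  0.03 -0.04] 19.5
False 10.59 [ 505.9 -278.   105.2] [ 0.  -0.6 -2. ] [-0.06 -0.03 -0.02] 19.3
True 11.19 [ 505.4 -277.7   90.2] [-0.5 -0.2  4.8] [0.19 0.06 0.01] 19.0
```

Contact came at z=90.2, which matches the floor. I release, retreat, and check that the handle top is at 97 mm.

Run:
```python
from h import *
R=Rz(A-90)
ctrl.gripper_to(50);st('open')
ctrl.move_l(C(0,-.4,190),R,150)
ctrl.move_ptp(C(-90,-55,175),R);s=st('over knob')
for n in('top','side'):
    p,d=optics.grab_frame(n);W=cloud(n,d);L=local(W[d>0],O,A)
    q=L[(abs(L[:,0])<60)&(abs(L[:,1])<25)&(L[:,2]>60)&(L[:,2]<115)]
    t=q[q[:,2]>88]
    print(n,len(q),np.percentile(q[:,2],[50,95,99]).round(1),cv2.minAreaRect(t[:,:2].astype(np.float32)))
    for x in(-30,0,30):
        k=q[abs(q[:,0]-x)<10];print(x,np.percentile(k[:,2],97).round(1),np.median(k[:,1]).round(1)) if len(k) else 0
    if n=='side':cv2.imwrite('pics/side4.png',cv2.resize(p[130:270,240:420,::-1],None,fx=4,fy=4))
```

```text
open 11.64 [ 504.4 -277.    88.8] [ 0.9 -0.3 -0.1] [-0.06  0.05  0.01] 50.2
over knob 12.97 [ 444.1 -364.   173.3] [ 0.2 -0.1 -0.1] [0.   0.04 0.02] 50.0
top 487 [ 96.6  99.4 100.6] ((-0.08914566040039062, -0.543217658996582), (89.4084243774414, 20.688371658325195), 0.19442760944366455)
-30 99.6 1.9
0 100.3 1.9
30 99.4 1.4
side 561 [82.6 95.5 96.3] ((0.5335044860839844, 5.470278739929199), (20.648035049438477, 88.68941497802734), 87.85338592529297)
-30 95.7 8.5
0 95.8 9.1
30 96.1 8.7
```

View pics/side4.png

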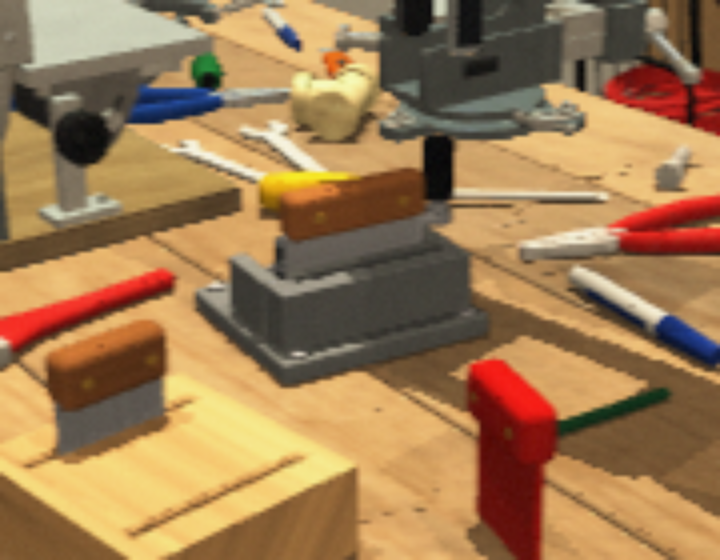

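The scraper stands free and home in the slot (top-view median 96.6 mm against 97 expected), with its blade straight. The narrow one is in the rack and the knob at (438,165) is free. Now the lever.

Run:
```python
from h import *
def K(th,z=81):
    a=np.pi+th;return C(90*np.cos(a),-55+90*np.sin(a),z),Rz(A-90+np.degrees(th))
h=ctrl.move_l(*K(0),100,threshold=10);st(h)
if not h:
    ctrl.gripper_to(0,60);st('grip')
    for th in np.linspace(0,1.571,9)[1:]:
        p,R=K(th);h=ctrl.move_l(p,R,50,threshold=30);s=st(round(th,2))
        if h:print('stopped');break
    ctrl.hold(.4);s=st('held');e=np.array(s['eef_pos'])
    l=local(e[None],O,A)[0];print('local',l,'angle',np.arctan2(-(l[1]+55),-l[0]),'r',np.hypot(l[0],l[1]+55))
    for n in('top','side'):
        p,d=optics.grab_frame(n);cv2.imwrite(f'pics/{n}5.png',cv2.resize(p[120:290,300:500,::-1] if n=='top' else p[110:270,230:430,::-1],None,fx=3.5,fy=3.5));np.save(f'pics/{n}5.npy',d)
```

```text
False 14.17 [ 445.9 -364.7   81.8] [ 0.4  0.2 -0.1] [-0.03  0.01  0.03] 50.3
grip 14.55 [ 445.7 -364.5   82. ] [-0.   0.6  4.3] [0.15 0.12 0.02] 18.4
0.2 15.05 [ 454.5 -379.8   81.9] [-0.4  0.7  6.7] [0.36 0.19 0.02] 18.2
0.39 15.55 [ 466.  -392.9   81.9] [-1.6  1.6  7. ] [0.38 0.12 0.01] 18.5
0.59 16.05 [ 479.8 -403.5   81.9] [-1.1  2.8  6.6] [0.42 0.18 0.03] 18.5
0.79 16.55 [ 495.4 -411.2   81.9] [-1.8  3.8  7.4] [0.43 0.22 0.02] 18.9
0.98 17.05 [ 512.2 -415.7   81.9] [-2.8  3.3  7.7] [0.58 0.38 0.05] 18.6
1.18 17.55 [ 529.5 -416.8   81.9] [-4.2  4.6  8.4] [ 0.64  0.49 -0.01] 18.2
1.37 18.05 [ 546.6 -414.5   81.9] [-4.8  4.9  8.9] [ 0.67  0.56 -0.03] 18.5
1.57 18.55 [ 563.  -409.    81.9] [-5.   3.8  9.4] [ 0.7   0.75 -0.02] 18.8
held 18.95 [ 562.9 -409.1   81.9] [-5.   5.1  8.8] [ 0.67  0.78 -0.01] 18.7
local [  -0.57819424 -143.52934246   81.92132521] angle 1.564265316761159 r 88.53123056420701
```

View pics/side5.png

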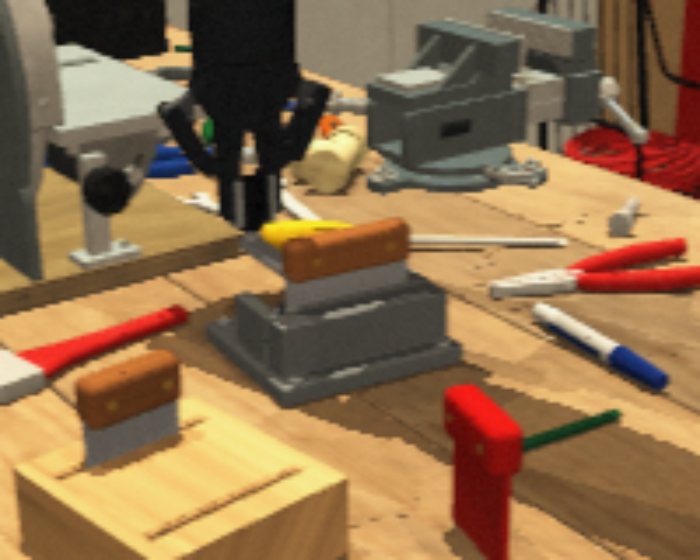

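View pics/top5.png

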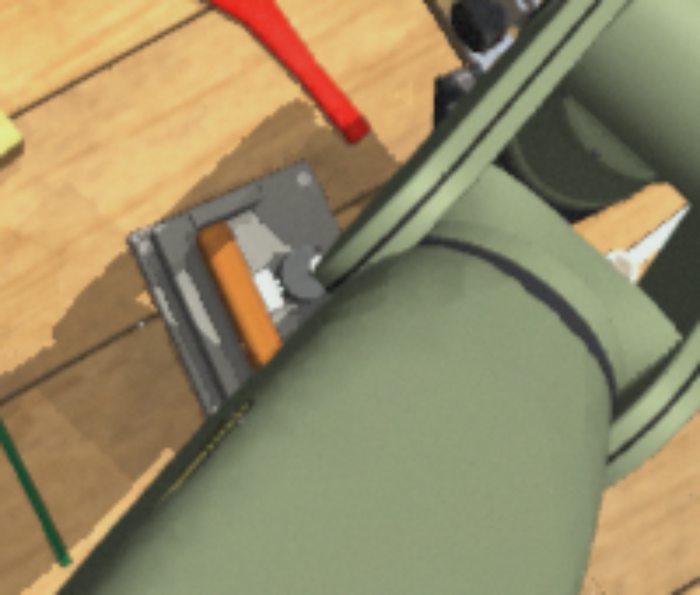

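The views show the gripper holding the knob at (245,210, side) with the arm pointing away from the jaws. The wide scraper is upright in the clamp and the narrow one is in the rack. One numeric check of the seating height, then I hand in.

Run:
```python
from h import *
for n in('side','top'):
    d=np.load(f'pics/{n}5.npy');L=local(cloud(n,d)[d>0],O,A)
    q=L[(abs(L[:,0])<50)&(abs(L[:,1])<22)&(L[:,2]>60)&(L[:,2]<110)];t=q[q[:,2]>88]
    print(n,np.percentile(q[:,2],[50,95,99]).round(1),np.median(t[:,1]),[np.percentile(q[abs(q[:,0]-x)<10][:,2],97).round(1) for x in(-30,0,30) if (abs(q[:,0]-x)<10).sum()>5])
p,d=optics.grab_frame('wrist');s=st('w');L=local(wcloud(d,s)[d>0],O,A)
t=L[(abs(L[:,0])<50)&(abs(L[:,1])<22)&(L[:,2]>88)&(L[:,2]<110)];print('wrist',len(t),np.median(t[:,2]),np.median(t[:,1])) if len(t) else 0
ctrl.finish_job();st('done')
```

```text
side [82.5 95.6 96.6] 10.786914361179377 [np.float64(95.8), np.float64(96.5), np.float64(95.7)]
top [ 96.8  99.6 100.3] 4.268982219002487 [np.float64(100.1), np.float64(99.8), np.float64(100.2)]
w 19.1 [ 562.9 -409.1   81.9] [-5.5  5.2  8.8] [ 0.7   0.74 -0.06] 18.2
the job is handed in; nothing more can be done
the job is handed in; nothing more can be done
```

The wide scraper is in the clamp with its blade home, and I handed the job in at about 19 s, still holding the lever at about its highest lift. I lifted the scraper from the rack, lowered it into the open clamp and let go. Then I gripped the knob and turned the lever a quarter turn.

- **Seating:** the blade met the slot floor at TCP z 90.2 mm, against about 89.5 expected. The handle's top read 96.6 mm after release and 96.8 mm after clamping in the top view, against 97 nominal. The side view read about 96 mm both times.
- **Blade under the jaw:** between release and clamping, the handle moved toward the fixed jaw in both views, as the jaw's push should make it.
- **Lever:** the angle worked out from the tool position is 1.564 rad, against 1.571 for the highest lift. The knob stayed in the grip at about 18.5 mm opening, with 5–9 N of force per axis on the tool.
- **Rest of the scene:** the narrow scraper still stood in the rack and the red look-alike was untouched in the last side view.

**Weaker checks:**
- The side and top clouds disagree by several millimetres on the handle's sideways position. They see different faces of it, so I relied only on the shift.
- The last wrist-camera check gave no points on the handle.
- The tool's radius from the cam axis came out at 88.5 mm instead of 90, which is within the calibration error.

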